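Check a welded guide tube with a collared gauge rod

ROBOT

A 7-joint arm with a two-finger parallel gripper is mounted at the origin on the work surface. World frame = base frame: x ahead of the robot, y to its left, z up, the work surface at z = 0. Lengths are in m, angles in rad, forces in N, time in s.
With the tool pointing down it reaches from about 0.4 to 0.875 m from the base axis. Payload 6.5 kg.
Tool frame: the origin (TCP) lies between the finger pads; the fingertips stand 11 mm ahead of it and the grasp point (between the pads) lies 8 mm behind it; y points along the fingers, x is the direction in which the jaws open and shut, and the axes are right-handed (so a half turn about y gives the same grasp; the last joint's range is limited). The gripper opens to 85 mm and grips with 20 to 120 N. Pads are 22 mm wide; open, the fingers measure 114 mm over their backs; the gripper's body (76 mm by 85 mm) begins 54 mm behind the grasp point. The pads swing forward as they close: fully open they stand 13 mm farther back than shut.
Start: joints at [1.069, 0.536, -0.004, 1.538, 0.003, 1.067, -0.071], TCP at [0.274, -0.589, 0.242] pointing down, gripper open.
Joint ranges: [-2.7, 2.7], [-0.37, 2.16], [-1.27, 1.26], [0.24, 2.4], [-1.31, 4.45], [0.19, 1.91], [-2.76, 2.76]. Speed limits (rad/s): [2.39, 2.39, 3.14, 3.14, 3.14, 3.14, 3.14].

INTERFACE

Orientations are given as a unit quaternion [w, x, y, z].
In Python, from plant import env gives the robot as it stands.
- The arm moves only by the tool send_rows, never from a script. Its argument "rows" is text: rows parted by semicolons, each of 6 numbers parted by spaces: the shift along the tool's x, y, z in mm, then the turn, a rotation vector about the tool's x, y, z in degrees. A call has exactly 10 rows; each row shifts and turns the commanded pose from where the row before left it, along the tool's axes as they then stand; what a row does not reach is not made up. A row lasts 1/10 s, in which the tool goes at most 50 mm and 8.59 degrees, less where a joint would pass 70% of its speed; a pose out of reach is approached as far as the arm can. A call with a gripper value outside its range is refused whole. "claw" is the opening in per cent of the stroke, from 0 (shut) to 100 (fully open), set as the call begins (left out, the last holds). The fingers move at their own pace and stop on an object; "force" is the grip in N (left out, the last holds). Time passes only in rows, so rows that do not move let the fingers close, or fill a call up. It gives the time, the measured TCP pose, the force and the opening at its end, in the units of the state.
- env.observe(): the state, without advancing time (a new reading comes with each control period).
- env.snapshot(name): name is "scene" or "side" or "wrist"; returns a dict with "color" (420x560x3 uint8, red, green, blue), "fx", "fy", "cx", "cy" (pixels), "dist_coeffs" ([k1, k2, p1, p2, k3] as OpenCV has them; the pictures are not rectified), "R" (3x3) and "t" (3): a world point X has camera coordinates R X + t; the wrist camera has in their place "tool_from_camera" (4x4, takes a point from camera to tool coordinates, whose origin is the TCP and whose axes are the tool frame's). Camera axes: x right, y down, z forward; pixel columns grow to the right and rows downward; lengths in m; the calibration is good to about 2 mm. A picture is of the moment at which its call begins: read the wrist's pose just before it. There is no depth.
- env.sign_off(): hands the job in, once; it reports no verdict.
The state is a dict: "time_s": time; "qpos": joint angles; "qvel": joint speeds; "effort": joint torques, N m; "tool_pos": TCP position; "eef_rot": TCP orientation; "force": force on the tool from outside, world axes, zero at the start; "wrist_torque": the same for the moment, N m; "gripper_width": finger opening in m.
Only numpy, scipy, OpenCV 4.12 (cv2) and the standard library are available. Lean on these libraries where they do the work, as an engineer would, in place of code of your own. Each camera call takes 0.05 s, during which the arm holds its last target.

TASK

Take the gauge rod from its wooden rest and slide it gently, without forcing it, into the sloping steel tube of the weldment until its collar stops against the tube's mouth. Then draw it right out and present it for reading: finish holding it in the gripper, level and still, with its tip over the round white plate, about 12 cm above it, the rod touching nothing but the gripper. Leave the other things on the table where they are; do not put the rod down or let go of it.

Things in the scene. Friction and masses are not known exactly. Their poses are not given: they have to be found in the camera images.
- gauge: The gauge rod, about 250 g, 213 mm long: black square handle (22 x 22 x 100 mm), round steel collar (36 mm across, 8 mm thick), steel shank 12 mm thick standing out 105 mm from the collar, its last 10 mm tapering to 6 mm. x axis from handle to tip; origin on the axis at the collar's front face. It starts level in the rest, axis about 55 mm above the table, two handle sides upright
- gauge_grip (a point): a good place to grip: the point on the gauge rod's axis near the middle of the square handle, 55 mm behind the collar's front face and 160 mm behind the tip; x axis along the rod towards the tip, z normal to the handle's upper flat (up at the start), y across the handle
- gauge_collar (a point): the centre of the collar's front face, the face that stops against the tube's mouth; same axes as gauge_grip
- gauge_tip (a point): the tip end of the gauge rod, 105 mm ahead of the collar's front face; same axes as gauge_grip
- rest: fixed wooden rest holding the gauge rod at the start: a foot 200 x 56 x 8 mm and two notched uprights, 12 mm thick, 61 mm high, open upwards, 100 mm behind and 61 mm ahead of the collar's front face; the rod lifts straight up. Origin on the table under the place of the collar's front face; x along the rod towards its tip
- tube: fixed steel tube, 28 mm outside, bore 16 mm (2 mm of room round the shank), 100 mm long, open at both ends, sloping 35 degrees from level. Origin: centre of its upper mouth, about 140 mm above the table; z points out of the mouth along the tube, so the rod goes in along -z. When the collar stops, gauge_collar is at this origin and the tip stands 5 mm out of the lower end
- weldment: the fixed steel weldment that carries the tube: base plate 170 x 90 x 12 mm clamped to the table, two cheek plates up to 108 mm high beside the tube's lower part (42 mm over both). Origin on the table; x points level, away from the tube's mouth side: the mouth lies 50 mm from the origin along -x and 140 mm up
- plate_top (a point): centre of the top of the reading plate: a fixed round white disc 120 mm in diameter, 8 mm thick, lying on the table. z up
- spray_can: bystander: upright spray can, 52 mm in diameter, 160 mm tall; origin under its base
- angle_bracket: bystander: aluminium angle bracket, 60 x 120 x 60 mm, 5 mm thick; origin at the middle of its underside
- disc: bystander: flat dark grinding disc, 115 mm in diameter, 6 mm thick, lying on the table; origin under its centre
There are look-alikes about, which are no part of the job. Leave any purple look-alike of the gauge alone. Of the things shaped like the part that bears plate_top, the white one is meant.

How it is judged:
On the way, in this order (a step that is already met when the one before it is completed fails the run):
1. the gauge rod is in the tube with its collar against the mouth (within 4 mm) (distance between gauge_collar and tube below 0.004 m and angle between the x axis of gauge_grip and the z axis of tube, either way round below 0.1 rad and z of gauge_tip in the frame of tube below -0.09 m), for 0.1 s.
2. the gauge rod is drawn right out of the tube and held by the gripper (z of gauge_tip in the frame of tube above 0.005 m and contact force between the fingers and gauge above 1 N).
At the end, for the whole second after the job is handed in: the gauge rod is held between the fingers, level within 0.12 rad (7 degrees), its tip over the round plate (within 60 mm of its centre line) and 70 to 180 mm above the plate's top, still (under 20 mm/s and 0.1 rad/s), not touching the weldment, the rest, the spray can or the bracket (angle between gauge_grip's own x axis and vertical between 1.4508 and 1.6908 rad and horizontal distance between gauge_tip and plate_top below 0.06 m and z of gauge_tip in the frame of plate_top between 0.07 and 0.18 m and contact force between the fingers and gauge above 1 N and contact force between gauge and weldment below 0.1 N and contact force between gauge and rest below 0.1 N and linear speed of gauge below 0.02 m/s and angular speed of gauge below 0.1 rad/s and contact force between gauge and spray_can below 0.1 N and contact force between gauge and angle_bracket below 0.1 N); the arm keeps its last pose, push and grip.
It fails at once if the gauge rod is pushed against the weldment with more than 60 N (contact force between gauge and weldment above 60 N).
It fails at once if a bystander is moved more than 30 mm (distance of any of spray_can, angle_bracket, disc from where it was at the start of the episode above 0.03 m).
It also fails if it takes over 48 s, if anything falls off the work surface, if the arm or the gripper's body presses on something with over 40 N, if the wrist force passes 120 N, or if a joint passes its speed limit or range.

## Working session

There is one attempt and no reset: what is moved stays moved. The work goes in short steps, Python scripts to look and compute and a tool call to move; the robot and the scene stay as the last step left them, time stands still between calls to the robot, and variables do not carry over. Pictures are saved under pics/ and viewed, and the job is handed in when it is done.

Besides the shell and the picture viewer there is one more tool, called by a JSON object that holds its "api" and its "payload". send_rows: Moves the arm, as the interface text tells. Its arguments: {"type":"object","properties":{"rows":{"type":"string"},"claw":{"type":"number"},"force":{"type":"number"}},"required":["rows"]}

```bash
ls; mkdir -p pics
python3 - <<'E'
from plant import env
import cv2
s=env.observe(); print({k:s[k] for k in s})
for n in ("scene","side","wrist"):
    d=env.snapshot(n); cv2.imwrite(f"pics/{n}0.png",d["color"][:,:,::-1])
    print(n,{k:d[k] for k in d if k!="color"})
E
```

```text
pics
{'time_s': 0.0, 'qpos': array([ 1.0688259 ,  0.53716932, -0.00443844,  1.53888611,  0.00258239,
        1.06731172, -0.07120866]), 'qvel': array([ 3.32261777e-04,  3.29948463e-05,  1.14817812e-03,  1.07294110e-03,
        1.09100326e-03, -1.08116488e-03,  6.32109940e-04]), 'effort': array([-4.32045827e-04, -5.83407569e+01,  1.04812089e+00, -2.59099317e+01,
        1.21882249e-02,  9.64360661e-03,  2.87455180e-05]), 'tool_pos': array([ 0.27409482, -0.58869245,  0.24140597]), 'eef_rot': array([ 0.59657252, -0.59596988,  0.38062726, -0.37953131]), 'force': array([ 0.45108789,  0.22412663, -0.47898862]), 'wrist_torque': array([-0.02482926, -0.0047023 , -0.03079996]), 'gripper_width': 0.08562428221054197}
scene {'fx': 479.4543403076304, 'fy': 479.4543403076304, 'cx': 272.90485680608936, 'cy': 207.48181408767817, 'dist_coeffs': array([-0.06310441,  0.        ,  0.        ,  0.        ,  0.        ]), 'R': array([[ 0.70053844,  0.71358149,  0.00688164],
       [ 0.47691075, -0.46097651, -0.74836942],
       [-0.53085029,  0.52754348, -0.66324645]]), 't': array([-0.41898691, -0.15491529
[... 271 characters left out ...]
  [-0.20952396,  0.48615693, -0.84838149],
       [ 0.30804509, -0.79064036, -0.52914652]]), 't': array([0.55421725, 0.22250711, 1.26194207])}
wrist {'fx': 295.1498421372543, 'fy': 295.1498421372543, 'cx': 274.1042354712404, 'cy': 209.7684093679891, 'dist_coeffs': array([-0.00538267,  0.        ,  0.        ,  0.        ,  0.        ]), 'tool_from_camera': array([[ 9.99999682e-01, -2.40638106e-04, -7.60101695e-04,
        -6.72120038e-04],
       [ 6.46436326e-04, -3.13311324e-01,  9.49650249e-01,
        -1.31205465e-01],
       [-4.66670506e-04, -9.49650439e-01, -3.13311069e-01,
         8.02509292e-02],
       [ 0.00000000e+00,  0.00000000e+00,  0.00000000e+00,
         1.00000000e+00]])}
```

View pics/scene0.png

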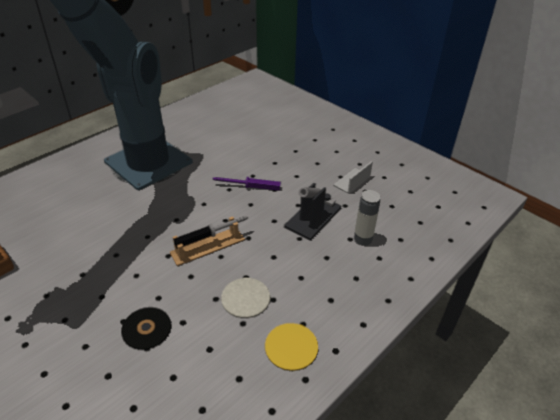

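View pics/side0.png

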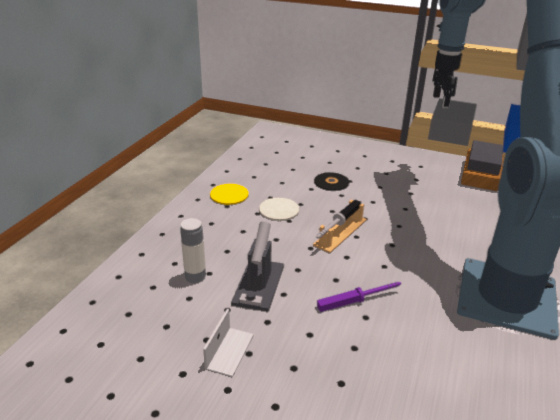

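View pics/wrist0.png

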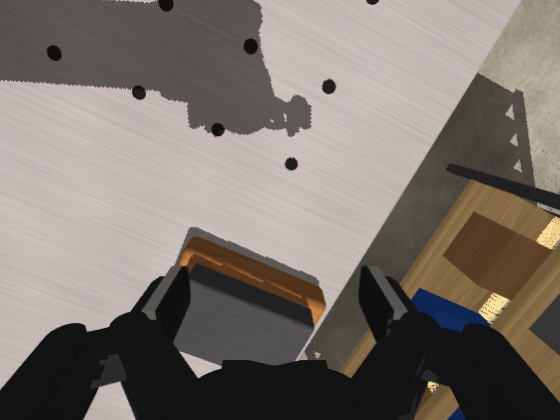

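The scene view shows the gauge in its wooden rest around (210,235), the weldment at (315,205), the white plate at (245,297), the yellow look-alike at (292,346) and the purple one at (247,183). I'll enlarge the parts that matter.

```bash
cat > h.py <<'E'
import numpy as np, cv2
from plant import env
from scipy.spatial.transform import Rotation as Ro
def q2R(q): return Ro.from_quat([q[1],q[2],q[3],q[0]]).as_matrix()
def cam(name):
    s=env.observe(); d=env.snapshot(name)
    K=np.array([[d["fx"],0,d["cx"]],[0,d["fy"],d["cy"]],[0,0,1]])
    if name=="wrist":
        T=np.eye(4); T[:3,:3]=q2R(s["eef_rot"]); T[:3,3]=s["tool_pos"]
        M=np.linalg.inv(T@d["tool_from_camera"]); R,t=M[:3,:3],M[:3,3]
    else: R,t=np.array(d["R"]),np.array(d["t"])
    return dict(img=np.ascontiguousarray(d["color"][:,:,::-1]),K=K,D=d["dist_coeffs"],R=R,t=t)
def ray(c,p):
    u=cv2.undistortPoints(np.array([[p]],float),c["K"],c["D"])[0,0]
    v=c["R"].T@np.array([u[0],u[1],1.]); return -c["R"].T@c["t"], v/np.linalg.norm(v)
def onz(c,p,z):
    o,v=ray(c,p); return o+v*(z-o[2])/v[2]
def tri(c1,p1,c2,p2):
    o1,a=ray(c1,p1);o2,b=ray(c2,p2)
    s=np.linalg.lstsq(np.c_[a,-b],o2-o1,rcond=None)[0]
    A,B=o1+a*s[0],o2+b*s[1]; return (A+B)/2,np.linalg.norm(A-B)
def proj(c,X):
    return cv2.projectPoints(np.atleast_2d(np.array(X,float)),cv2.Rodrigues(c["R"])[0],c["t"],c["K"],c["D"])[0][:,0]
def crop(c,box,k,fn):
    x0,y0,x1,y1=box
    cv2.imwrite(fn,cv2.resize(c["img"][y0:y1,x0:x1],None,fx=k,fy=k,interpolation=cv2.INTER_CUBIC))
E
python3 - <<'E'
from h import *
import pickle
a=cam("scene");b=cam("side");pickle.dump((a,b),open("c0.pkl","wb"))
crop(a,(160,150,400,310),3,"pics/sc1.png");crop(b,(170,180,420,380),3,"pics/sd1.png")
for c in(a,b):
    hsv=cv2.cvtColor(c["img"],cv2.COLOR_BGR2HSV)
s=env.observe();print(q2R(s["eef_rot"]).round(3))
E
```

```text
[[ 0.422 -0.     0.907]
 [-0.907  0.001  0.422]
 [-0.001 -1.    -0.   ]]
```

View pics/sc1.png

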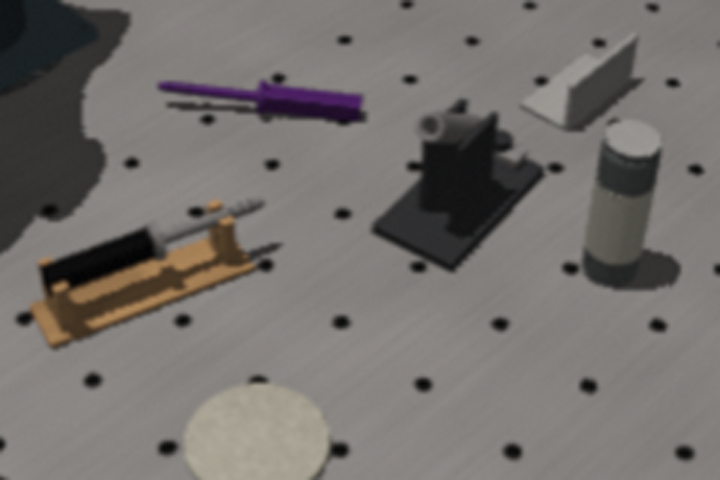

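View pics/sd1.png

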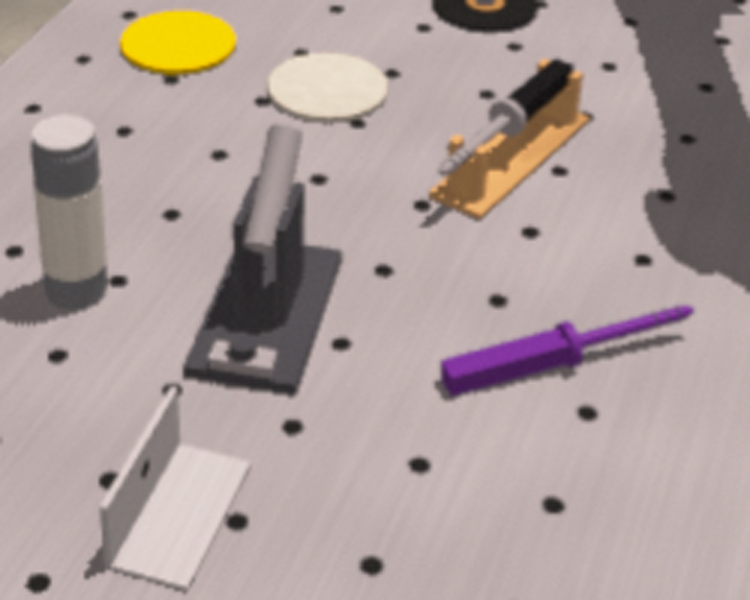

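The crops show: gauge handle, collar and tip in scene crop at (100,262), (157,240), (263,204), in side crop at (545,90), (510,113), (445,167). The tube's mouth is at scene crop (432,126), with the upper end in side crop at (286,130).

Run:
```python
from h import *
import pickle
np.set_printoptions(precision=4,suppress=True)
a,b=pickle.load(open("c0.pkl","rb"))
S=lambda x,y:(x/3+160-1/3,y/3+150-1/3); Q=lambda x,y:(x/3+170-1/3,y/3+180-1/3)
for n,p,q in [("tip",(264,203),(442,168)),("collar",(157,240),(510,115)),("mouth",(432,126),(286,130))]:
    print(n,tri(a,S(*p),b,Q(*q)))
print("tip onz .055",onz(a,S(264,203),.055),onz(b,Q(442,168),.055))
# base plate corners z=.012
print("scene plate L,bottom,right",[onz(a,S(*p),.012) for p in((373,230),(452,268),(544,172))])
print("side plate",[onz(b,Q(*p),.012) for p in((342,253),(187,372),(295,388))])
for n,c in(("a",a),("b",b)):
    hsv=cv2.cvtColor(c["img"],cv2.COLOR_BGR2HSV); 
    m=((hsv[...,0]>15)&(hsv[...,0]<40)&(hsv[...,1]>18)&(hsv[...,1]<90)&(hsv[...,2]>100)).astype(np.uint8)
    m=cv2.morphologyEx(m,cv2.MORPH_OPEN,np.ones((3,3)))
    for k in cv2.findContours(m,0,1)[0]:
        if cv2.contourArea(k)>300:
            e=[onz(c,p[0],.008) for p in k]; e=np.array(e)
            (cx,cy),r=cv2.minEnclosingCircle(e[:,:2].astype(np.float32)*1000)
            print(n,cv2.contourArea(k),k.mean((0,1)),cx,cy,r)
```

```text
tip (array([0.4806, 0.0148, 0.0553]), np.float64(0.004677682735997771))
collar (array([ 0.4498, -0.0867,  0.056 ]), np.float64(0.006679136606575725))
mouth (array([0.5791, 0.1285, 0.1396]), np.float64(0.0039955235087654585))
tip onz .055 [0.4829 0.0156 0.055 ] [0.4791 0.0122 0.055 ]
scene plate L,bottom,right [array([0.5463, 0.0945, 0.012 ]), array([0.6318, 0.1106, 0.012 ]), array([0.6057, 0.2742, 0.012 ])]
side plate [array([0.535 , 0.1049, 0.012 ]), array([0.5916, 0.2874, 0.012 ]), array([0.5086, 0.2715, 0.012 ])]
a 2000.0 [494.4401 403.0739] 1218.082275390625 17.62872314453125 99.66246795654297
a 1487.5 [244.856 296.872] 651.3231811523438 -147.48817443847656 62.041542053222656
a 3380.5 [510.3926 294.6189] 1088.3966064453125 366.9462890625 159.3304443359375
a 771.0 [536.25   232.2692] 1051.3023681640625 588.8515625 86.92254638671875
a 452.5 [ 14.5234 152.5701] -349.19915771484375 -302.21258544921875 94.83441925048828
a 545.0 [ 76.5132 129.5526] -320.4097900390625 -93.88153076171875 112.70336151123047
a 469.5 [177.0194  88.0874] -345.01019287109375 372.969482421875 124.0507583618164
b 572.0 [278.907  207.7791] 647.061279296875 -144.3326416015625 57.872161865234375
b 16684.5 [118.0611 213.8965] 1084.196533203125 -68.239501953125 683.4496459960938
```

```bash
cat >> h.py <<'E'
def pose():
    s=env.observe(); return np.array(s["tool_pos"]),q2R(s["eef_rot"]),s
def Rtool(heading,pitch=0.):
    """tool z along rod direction (heading, pitched down by pitch), y = approach"""
    h=np.array([np.cos(heading),np.sin(heading),0]);u=np.array([0,0,1.])
    z=h*np.cos(pitch)-u*np.sin(pitch); y=-(u*np.cos(pitch)+h*np.sin(pitch)); return np.c_[np.cross(y,z),y,z]
def rows(P,Rt,N=10,start=None,nd=1):
    p,R=start if start else pose()[:2]
    rv=Ro.from_matrix(R.T@Rt).as_rotvec(); out=[]; cp,cR=p.copy(),R.copy()
    for i in range(1,N+1):
        tp=p+(P-p)*i/N; tR=R@Ro.from_rotvec(rv*i/N).as_matrix()
        d=np.round(cR.T@(tp-cp)*1000,nd); w=np.round(np.degrees(Ro.from_matrix(cR.T@tR).as_rotvec()),1)
        cp=cp+cR@d/1000; cR=cR@Ro.from_rotvec(np.radians(w)).as_matrix()
        out.append(" ".join("%g"%v for v in np.r_[d,w]+0.))
    print("; ".join(out)); print("ends",cp.round(4),"err mm",((cp-P)*1000).round(1),"rot err deg",np.degrees(Ro.from_matrix(cR.T@Rt).magnitude()).round(2))
    return cp,cR
E
python3 - <<'E'
from h import *
rows(np.array([.434,-.139,.20]),Rtool(np.radians(73)),10,nd=0)
E
```

```text
-34 4 33 0 -4.8 0; -31 4 37 0 -4.8 0; -28 5 38 0 -4.8 0; -25 4 41 0 -4.8 0; -21 4 43 0 -4.8 0; -17 4 45 0 -4.8 0; -14 4 45 0 -4.8 0; -10 5 47 0 -4.8 0; -6 4 47 0 -4.8 0; -2 4 48 0 -4.8 0
ends [ 0.4337 -0.139   0.2001] err mm [-0.3  0.   0.1] rot err deg 0.05
```

{"api": "send_rows", "payload": {"rows": "-34 4 33 0 -4.8 0; -31 4 37 0 -4.8 0; -28 5 38 0 -4.8 0; -25 4 41 0 -4.8 0; -21 4 43 0 -4.8 0; -17 4 45 0 -4.8 0; -14 4 45 0 -4.8 0; -10 5 47 0 -4.8 0; -6 4 47 0 -4.8 0; -2 4 48 0 -4.8 0", "claw": 100}}

```text
time_s: 1.25
tool_pos: [0.4341, -0.1376, 0.2004]
eef_rot: [-0.699, 0.7, -0.103, 0.104]
force: [0.2, -1.0, 0.1]
gripper_width: 0.0852
```

Run:
```python
from h import *
import pickle
c=cam("wrist");pickle.dump(c,open("w1.pkl","wb"))
cv2.imwrite("pics/w1.png",c["img"])
```

```text
(no output)
```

View pics/w1.png

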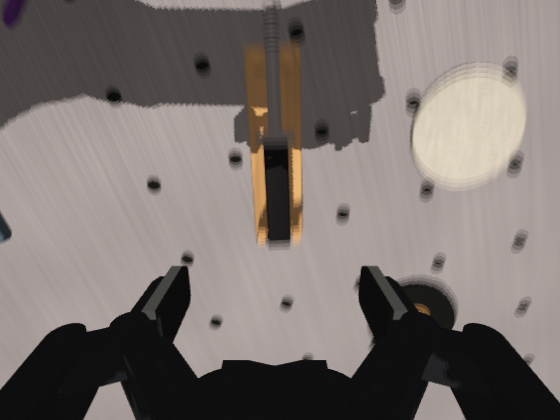

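The gauge is upright in the image centre (handle about (277,195), shank going up), but the picture is blurred by the last of the motion, so I'll retake it.

Run:
```python
from h import *
import pickle
c=cam("wrist");pickle.dump(c,open("w1.pkl","wb"))
cv2.imwrite("pics/w2.png",cv2.resize(c["img"][0:260,200:340],None,fx=3,fy=3,interpolation=cv2.INTER_CUBIC)[:600])
cv2.imwrite("pics/w2b.png",c["img"])
```

```text
(no output)
```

View pics/w2.png

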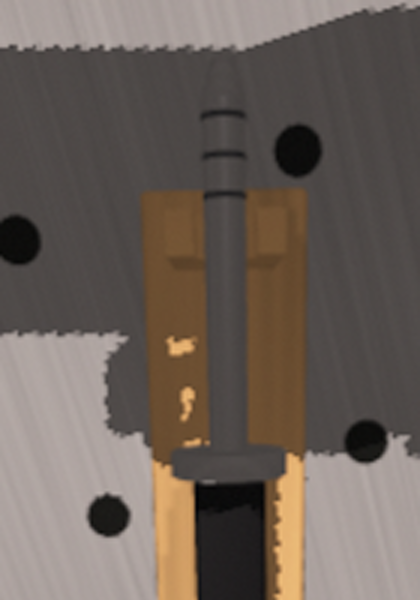

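View pics/w2b.png

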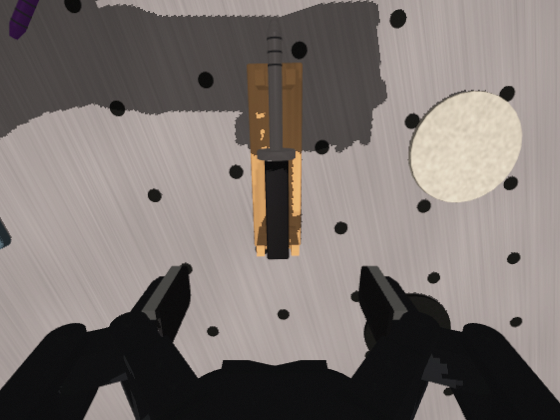

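Run:
```python
from h import *
import pickle
np.set_printoptions(precision=4,suppress=True)
c=pickle.load(open("w1.pkl","rb"));p,R,s=pose();print(p,R)
S=lambda x,y:(x/3+200-1/3,y/3-1/3)
t=onz(c,S(222.5,52),.055);k=onz(c,S(229,450),.055); r2=onz(c,S(223.5,115),.055)
e=onz(c,(278,257.5),.066); ef=onz(c,(277,160),.066)
print("tip",t,"collar",k,"len",np.linalg.norm(t-k),"head",np.degrees(np.arctan2(*(t-k)[1::-1])),np.degrees(np.arctan2(*(r2-k)[1::-1])))
print("rear",e,"front",ef,"head rear->tip",np.degrees(np.arctan2(*(t-e)[1::-1])),"len",np.linalg.norm((t-e)[:2]))
d=(t-e)[:2]/np.linalg.norm((t-e)[:2]); print("grip from tip",t[:2]-.16*d,"from rear",e[:2]+.053*d)
# reading plate
hsv=cv2.cvtColor(c["img"],cv2.COLOR_BGR2HSV); m=np.zeros(hsv.shape[:2],np.uint8)
g=((hsv[...,0]>15)&(hsv[...,0]<40)&(hsv[...,1]>18)&(hsv[...,1]<110)&(hsv[...,2]>120)).astype(np.uint8)
m[60:230,390:545]=g[60:230,390:545]; m=cv2.morphologyEx(m,cv2.MORPH_OPEN,np.ones((3,3)))
kk=max(cv2.findContours(m,0,1)[0],key=cv2.contourArea)
E=np.array([onz(c,q[0],.008)[:2] for q in kk],np.float32)*1000
print("plate",cv2.minEnclosingCircle(E))
```

```text
[ 0.4357 -0.1325  0.2003] [[ 0.9596  0.0013  0.2812]
 [-0.2812  0.0029  0.9596]
 [ 0.0004 -1.      0.0031]]
tip [0.4791 0.0209 0.055 ] collar [ 0.4515 -0.0822  0.055 ] len 0.1067663505856224 head 74.97292082794439 74.97814616066943
rear [ 0.4244 -0.1837  0.066 ] front [ 0.4501 -0.0901  0.066 ] head rear->tip 75.02335451973636 len 0.21181155677967806
grip from tip [ 0.4378 -0.1337] from rear [ 0.4381 -0.1325]
plate ((647.1943359375, -144.1903533935547), 60.10920715332031)
```

Run:
```python
from h import *
rows(np.array([.438,-.133,.047]),Rtool(np.radians(75)),8)
```

```text
0.3 19.2 0 0 -0.2 0; 0.3 19.1 -0.1 0 -0.1 0; 0.3 19.2 0 -0.1 -0.2 0; 0.2 19.2 0 0 -0.2 0; 0.3 19.1 0 0 -0.1 0; 0.3 19.2 0 0 -0.2 0; 0.3 19.1 0 -0.1 -0.2 0; 0.3 19.2 0 0 -0.1 0
ends [ 0.438 -0.133  0.047] err mm [ 0. -0.  0.] rot err deg 0.05
```

{"api": "send_rows", "payload": {"rows": "0.3 20 0 0 -0.2 0; 0.3 20 0 0 -0.2 0; 0.3 20 0 0 -0.2 0; 0.3 20 0 0 -0.2 0; 0.3 20 0 0 -0.2 0; 0.3 20 0 0 -0.2 0; 0.2 20 0 0 0 0; 0 13 0 0 0 0; 0 0 0 0 0 0; 0 0 0 0 0 0"}}

```text
time_s: 2.35
tool_pos: [0.4359, -0.14, 0.0476]
eef_rot: [-0.7, 0.7, -0.097, 0.097]
force: [0.1, -0.0, 0.5]
gripper_width: 0.0857
```

Run:
```python
from h import *
print(pose())
c=cam("wrist");cv2.imwrite("pics/w3.png",c["img"])
```

```text
(array([ 0.43587183, -0.13998238,  0.04757373]), array([[ 9.62020492e-01,  2.65740010e-06,  2.72977238e-01],
       [-2.72977235e-01, -1.53300956e-04,  9.62020481e-01],
       [ 4.44041449e-05, -9.99999988e-01, -1.46753251e-04]]), {'time_s': 2.35, 'qpos': array([ 0.42789256,  0.57220933, -0.26233967,  2.13488451,  0.31541088,
        0.4703261 , -0.3536842 ]), 'qvel': array([ 0.00525352, -0.01911697, -0.00852314, -0.00568364, -0.00060972,
        0.00152638, -0.00139831]), 'effort': array([-1.13381704e-01, -4.54296792e+01, -2.23917581e+00, -1.24109834e+01,
        2.38376262e-02, -1.72935481e-03, -1.47881027e-02]), 'tool_pos': array([ 0.43587183, -0.13998238,  0.04757373]), 'eef_rot': array([-0.70030715,  0.70041426, -0.09743326,  0.09745006]), 'force': array([ 0.082883  , -0.02482828,  0.50696741]), 'wrist_torque': array([-0.08201164, -0.00758798,  0.01116423]), 'gripper_width': 0.08566471430136449})
```

View pics/w3.png

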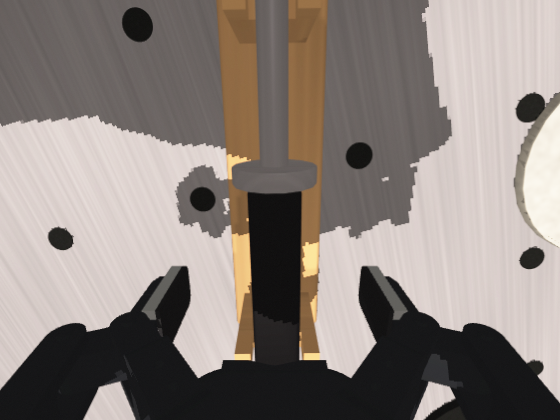

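The fingers straddle the handle; the collar is at about (274,175) and the shank runs up from it. I'll measure the offset from this settled view.

Run:
```python
from h import *
np.set_printoptions(precision=4,suppress=True)
c=cam("wrist");p,R,s=pose()
g=cv2.cvtColor(c["img"],cv2.COLOR_BGR2GRAY).astype(float)
for r in (30,60,90,120,150): print(r,g[r,245:305].astype(int).tolist()[::2])
for n,q,z in(("sh_hi",(272,30),.055),("sh_lo",(274,150),.055),("collar front top",(274,160),.073),("handle front",(275,192),.066)):
    X=onz(c,q,z);print(n,X,(R.T@(X-p))*1000)
cv2.imwrite("pics/w3c.png",cv2.resize(c["img"][0:220,200:350],None,fx=2.7,fy=2.7,interpolation=cv2.INTER_CUBIC))
```

```text
30 [97, 98, 96, 97, 99, 91, 96, 99, 99, 98, 100, 102, 109, 112, 106, 101, 98, 96, 95, 93, 91, 96, 97, 96, 96, 97, 98, 100, 100, 100]
60 [114, 115, 115, 114, 114, 106, 94, 98, 99, 98, 99, 102, 105, 111, 106, 102, 99, 98, 96, 94, 91, 107, 114, 116, 114, 111, 110, 109, 109, 111]
90 [114, 114, 115, 116, 115, 115, 93, 96, 100, 100, 99, 101, 103, 108, 106, 102, 100, 99, 96, 93, 93, 105, 116, 116, 114, 113, 111, 110, 111, 113]
120 [114, 114, 115, 117, 115, 114, 107, 95, 98, 100, 100, 100, 102, 104, 104, 102, 100, 99, 95, 94, 92, 104, 116, 116, 115, 113, 113, 111, 112, 115]
150 [116, 113, 113, 114, 115, 115, 115, 92, 98, 101, 99, 100, 101, 101, 103, 102, 102, 99, 97, 95, 93, 106, 117, 117, 117, 115, 116, 113, 115, 115]
sh_hi [ 0.4648 -0.0339  0.055 ] [ -1.6235  -6.9183 109.8609]
sh_lo [ 0.4535 -0.0763  0.055 ] [-0.9099 -6.9147 66.0662]
collar front top [ 0.4531 -0.0776  0.073 ] [ -0.8925 -24.9146  64.667 ]
handle front [ 0.4498 -0.0909  0.066 ] [ -0.5118 -17.9132  50.9647]
```

View pics/w3c.png

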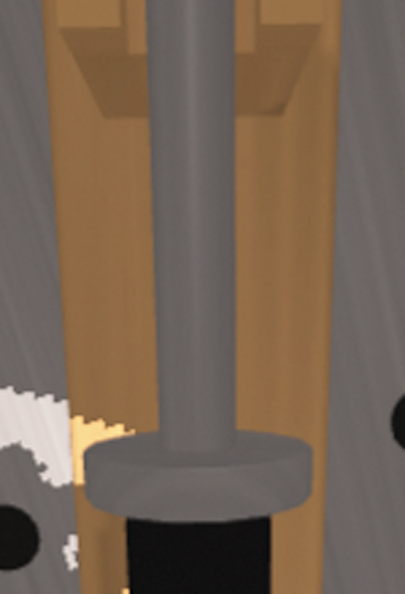

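{"api": "send_rows", "payload": {"rows": "0 0 2 0 -0.4 0; 0 0 2 0 -0.4 0; 0 0 2 0 0 0; 0 0 1 0 0 0; 0 0 0 0 0 0; 0 0 0 0 0 0; 0 0 0 0 0 0; 0 0 0 0 0 0; 0 0 0 0 0 0; 0 0 0 0 0 0"}}

```text
time_s: 3.45
tool_pos: [0.4375, -0.1331, 0.0473]
eef_rot: [-0.701, 0.701, -0.093, 0.092]
force: [-0.1, -0.1, 0.6]
gripper_width: 0.0853
```

{"api": "send_rows", "payload": {"rows": "0 0 0 0 0 0; 0 0 0 0 0 0; 0 0 0 0 0 0; 0 0 0 0 0 0; 0 0 0 0 0 0; 0 0 0 0 0 0; 0 0 0 0 0 0; 0 0 0 0 0 0; 0 0 0 0 0 0; 0 0 0 0 0 0", "claw": 0, "force": 80}}

```text
time_s: 4.45
tool_pos: [0.4377, -0.1331, 0.0475]
eef_rot: [-0.701, 0.701, -0.092, 0.093]
force: [-0.2, 1.1, 5.7]
gripper_width: 0.021
```

Run:
```python
from h import *
c=cam("wrist");p,R,s=pose();print(p,R,s["time_s"],s["force"],s["wrist_torque"],s["gripper_width"])
cv2.imwrite("pics/w4.png",c["img"])
```

```text
[ 0.43769596 -0.13307177  0.04751651] [[ 9.65714894e-01  2.22813779e-04  2.59604879e-01]
 [-2.59604861e-01 -1.08303284e-04  9.65714919e-01]
 [ 2.43290651e-04 -9.99999969e-01 -4.67465543e-05]] 4.5 [-1.7160915   0.54674266  5.31569656] [ 0.10740859  0.22105398 -0.15213036] 0.020799424411266712
```

View pics/w4.png

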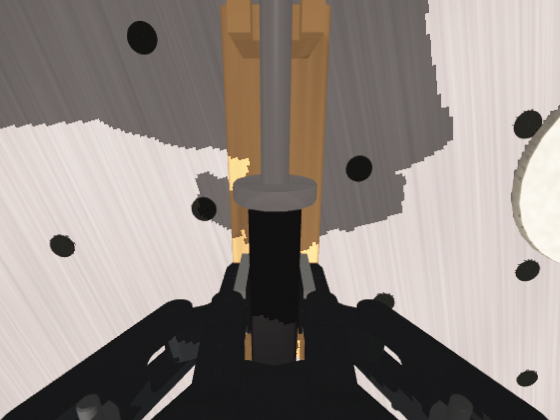

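Run:
```python
from h import *
p,R,s=pose(); q=p+np.array([0,0,.15])
rows(np.array([.545,.0615,.33]),Rtool(np.radians(100.3)),10,start=(q,R),nd=0)
```

```text
5 -13 22 0 -2.5 0; 7 -13 21 0 -2.6 0; 7 -14 21 0 -2.5 0; 8 -13 21 0 -2.5 0; 9 -13 20 0 -2.6 0; 10 -13 20 0 -2.5 0; 11 -14 19 0 -2.5 0; 11 -13 19 0 -2.6 0; 13 -13 19 0 -2.5 0; 13 -13 17 0 -2.5 0
ends [0.5451 0.0611 0.3295] err mm [ 0.1 -0.4 -0.5] rot err deg 0.05
```

{"api": "send_rows", "payload": {"rows": "0 -10 0 0 0 0; 0 -20 0 0 0 0; 0 -30 0 0 0 0; 0 -30 0 0 0 0; 0 -30 0 0 0 0; 0 -30 0 0 0 0; 5 -13 22 0 -2.5 0; 7 -13 21 0 -2.6 0; 7 -14 21 0 -2.5 0; 8 -13 21 0 -2.5 0"}}

```text
time_s: 5.5
tool_pos: [0.4803, -0.0542, 0.2511]
eef_rot: [-0.706, 0.707, -0.03, 0.03]
force: [0.1, 0.1, -2.3]
gripper_width: 0.0211
```

{"api": "send_rows", "payload": {"rows": "9 -13 20 0 -2.6 0; 10 -13 20 0 -2.5 0; 11 -14 19 0 -2.5 0; 11 -13 19 0 -2.6 0; 13 -13 19 0 -2.5 0; 13 -13 17 0 -2.5 0; 0 0 0 0 0 0; 0 0 0 0 0 0; 0 0 0 0 0 0; 0 0 0 0 0 0"}}

```text
time_s: 6.5
tool_pos: [0.5443, 0.0599, 0.3286]
eef_rot: [-0.704, 0.705, 0.062, -0.063]
force: [-0.2, -0.1, -3.4]
gripper_width: 0.0205
```

Run:
```python
from h import *
import pickle
np.set_printoptions(precision=4,suppress=True)
c=cam("wrist");p,R,s=pose();print(p,R,s["time_s"],s["force"],s["wrist_torque"],s["gripper_width"])
pickle.dump(c,open("w5.pkl","wb"))
cv2.imwrite("pics/w5.png",c["img"]); print(proj(c,[[.579,.1285,.14]]))
```

```text
[0.5444 0.0601 0.3288] [[ 0.9842 -0.0012 -0.1769]
 [ 0.1769 -0.0007  0.9842]
 [-0.0013 -1.     -0.0005]] 6.55 [ 0.4507  0.4481 -2.3121] [-0.0819 -0.0608  0.0435] 0.020685206756395173
[[318.918  132.1778]]
```

View pics/w5.png

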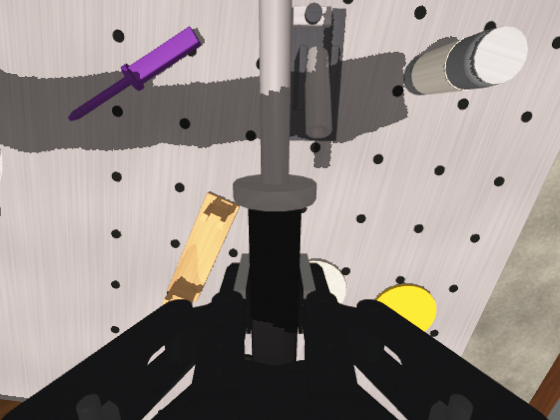

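The gauge is held straight in the fingers. The tube with its mouth at about (318,130), cheeks and base plate show just right of the shank; the can is at about (415-525, 25-95).

Run:
```python
from h import *
import pickle
c=pickle.load(open("w5.pkl","rb"))
i=cv2.convertScaleAbs(c["img"],alpha=1.6)
cv2.imwrite("pics/w5c.png",cv2.resize(i[0:180,240:420],None,fx=4,fy=4,interpolation=cv2.INTER_CUBIC)[:600,:])
```

```text
(no output)
```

View pics/w5c.png

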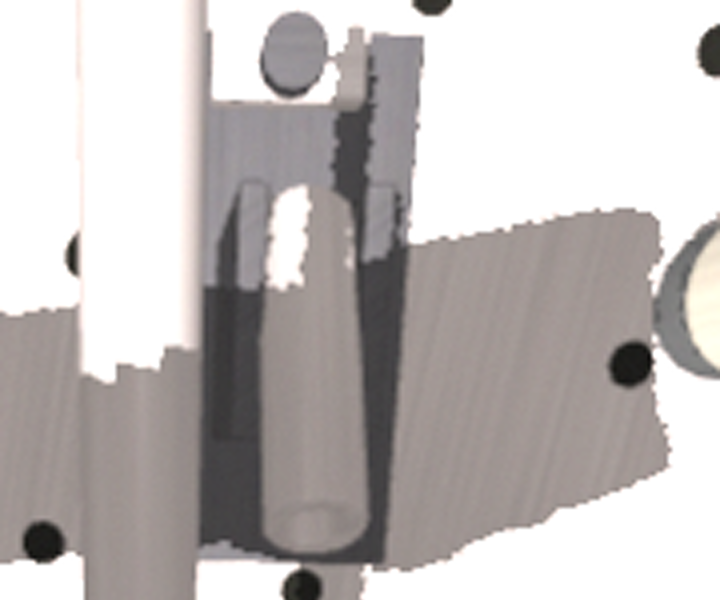

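Run:
```python
from h import *
import pickle
np.set_printoptions(precision=4,suppress=True)
c=pickle.load(open("w5.pkl","rb")); W=lambda x,y:(x/4+240-.375,y/4-.375)
M=onz(c,W(315.5,527),.14); print("mouth",M)
e1,e2=onz(c,W(385,562),.012),onz(c,W(423,38),.012)
print("plate right edge",e1,e2,"head",np.degrees(np.arctan2(*(e2-e1)[1::-1])),np.linalg.norm(e2-e1))
f1,f2=onz(c,W(264,440),.14),onz(c,W(369,527),.14)
for psi in (98,99,100,101,102):
    h=np.array([np.cos(np.radians(psi)),np.sin(np.radians(psi)),0]); a=h*np.cos(np.radians(35))-np.array([0,0,np.sin(np.radians(35))])
    P=proj(c,[M,M+.09*a,M+.1*a]); 
    print(psi,[(float(round((u+.375-240)*4,1)),float(round((v+.375)*4,1))) for u,v in P])
# cheeks tops z=.108: inner/outer edges heading
a_,b=onz(c,W(238,182),.108),onz(c,W(398,182),.108); print("cheek",a_,b,np.linalg.norm(a_-b),np.degrees(np.arctan2(*(b-a_)[1::-1]))+90)
# spray can top: centre z=.16
p=(499,54);print("can top",onz(c,p,.16))
```

```text
mouth [0.5784 0.1292 0.14  ]
plate right edge [0.626  0.1173 0.012 ] [0.5981 0.2825 0.012 ] head 99.60095808798852 0.16752883361107837
98 [(315.5, 527.0), (311.6, 248.8), (311.2, 220.5)]
99 [(315.5, 527.0), (307.1, 248.6), (306.2, 220.4)]
100 [(315.5, 527.0), (302.6, 248.6), (301.3, 220.3)]
101 [(315.5, 527.0), (298.1, 248.6), (296.3, 220.3)]
102 [(315.5, 527.0), (293.5, 248.7), (291.3, 220.5)]
cheek [0.5433 0.2111 0.108 ] [0.5851 0.2186 0.108 ] 0.04245341719298992 100.17974874991884
can top [0.7225 0.2261 0.16  ]
```

Run:
```python
from h import *
import pickle
np.set_printoptions(precision=2,suppress=True)
c=pickle.load(open("w5.pkl","rb"))
g=cv2.GaussianBlur(cv2.cvtColor(c["img"],cv2.COLOR_BGR2GRAY),(1,5),0).astype(float)
def sub(row,lo,hi,sgn):
    d=sgn*np.diff(row[lo:hi]); k=int(np.argmax(d)); w=np.clip(d[max(0,k-2):k+3],0,None)
    return lo+max(0,k-2)+ (w*np.arange(len(w))).sum()/w.sum()+.5
L=[];
for r in range(76,128,3):
    l=sub(g[r],298,312,1); q=sub(g[r],322,337,-1); L.append((r,l,q,(l+q)/2)); 
L=np.array(L);print(L)
f=np.polyfit(L[:,0],L[:,3],1);print("slope center",f)
```

```text
[[ 76.   305.62 328.72 317.17]
 [ 79.   305.42 328.99 317.2 ]
 [ 82.   304.99 329.14 317.07]
 [ 85.   304.54 329.41 316.97]
 [ 88.   304.72 329.63 317.17]
 [ 91.   304.78 329.87 317.33]
 [ 94.   304.74 330.02 317.38]
 [ 97.   304.8  330.12 317.46]
 [100.   304.87 330.25 317.56]
 [103.   304.91 330.46 317.69]
 [106.   304.87 330.48 317.68]
 [109.   304.89 330.63 317.76]
 [112.   304.94 330.9  317.92]
 [115.   305.25 331.01 318.13]
 [118.   305.18 331.17 318.17]
 [121.   305.21 331.3  318.25]
 [124.   305.19 331.4  318.29]
 [127.   305.31 331.56 318.43]]
slope center [  0.03 314.79]
```

```bash
cat >> h.py <<'E'
M=np.array([.5786,.129,.1398]); PSI=np.radians(99.4); RT=Rtool(PSI,np.radians(35)); A=RT[:,2]
TIP=np.array([-.0005,-.0075,.160])
def tcp_for(out,lat=0,up=0): # tip 'out' m outside of mouth on axis; lat along tool x, up along -tool y
    return M-A*out+RT[:,0]*lat-RT[:,1]*up-RT@TIP
def tipstate():
    p,R,s=pose(); t=RT.T@(p+R@TIP-M); e=np.degrees(Ro.from_matrix(R.T@RT).as_rotvec())
    print("t",round(s["time_s"],2),"tip rel mouth, tube axes (x lat, y down-normal, z in) mm",(t*1000).round(1),"rot to go deg",e.round(2),"F tool",(R.T@s["force"]).round(1),"T",np.round(R.T@s["wrist_torque"],2),"w",round(s["gripper_width"],4))
    return p,R,s
E
python3 - <<'E'
from h import *
rows(tcp_for(.04),RT,10,nd=0); print(RT.round(3),tcp_for(.04))
E
```

```text
4 8 -11 -3.5 0.1 0; 5 9 -10 -3.5 0.1 0; 4 9 -9 -3.5 0 0; 5 10 -9 -3.5 0.1 0.1; 4 10 -9 -3.5 0.1 0; 5 11 -7 -3.5 0.1 0; 4 11 -7 -3.5 0 0; 5 12 -7 -3.5 0.1 0; 4 12 -5 -3.5 0.1 0.1; 5 12 -5 -3.5 0.1 0
ends [ 0.6067 -0.0365  0.2488] err mm [0.2 0.3 0.4] rot err deg 0.05
[[ 0.987  0.094 -0.134]
 [ 0.163 -0.566  0.808]
 [ 0.    -0.819 -0.574]] [ 0.60655364 -0.03679292  0.24837165]
```

{"api": "send_rows", "payload": {"rows": "4 8 -11 -3.5 0.1 0; 5 9 -10 -3.5 0.1 0; 4 9 -9 -3.5 0 0; 5 10 -9 -3.5 0.1 0.1; 4 10 -9 -3.5 0.1 0; 5 11 -7 -3.5 0.1 0; 4 11 -7 -3.5 0 0; 5 12 -7 -3.5 0.1 0; 4 12 -5 -3.5 0.1 0.1; 5 12 -5 -3.5 0.1 0"}}

```text
time_s: 7.55
tool_pos: [0.6075, -0.0359, 0.2488]
eef_rot: [-0.459, 0.884, 0.073, -0.037]
force: [-1.1, -0.1, -2.2]
gripper_width: 0.0208
```

{"api": "send_rows", "payload": {"rows": "0 0 0 0 0 0; 0 0 0 0 0 0; 0 0 0 0 0 0; 0 0 0 0 0 0; 0 0 0 0 0 0; 0 0 0 0 0 0; 0 0 0 0 0 0; 0 0 0 0 0 0; 0 0 0 0 0 0; 0 0 0 0 0 0"}}

```text
time_s: 8.55
tool_pos: [0.6075, -0.0353, 0.2493]
eef_rot: [-0.46, 0.884, 0.073, -0.038]
force: [0.8, -0.9, -2.9]
gripper_width: 0.0211
```

Run:
```python
from h import *
import pickle
p,R,s=tipstate()
print(s["qpos"].round(2))
a=cam("scene");b=cam("side");c=cam("wrist");pickle.dump((a,b,c,p,R),open("c6.pkl","wb"))
for n,k,B in(("s",a,(240,110,400,240)),("d",b,(210,150,370,290))):
    k2=dict(k);k2["img"]=cv2.convertScaleAbs(k["img"],alpha=1.5);crop(k2,B,4,f"pics/6{n}.png")
print(proj(a,[M,p+R@TIP]),proj(b,[M,p+R@TIP]))
```

```text
t 8.55 tip rel mouth, tube axes (x lat, y down-normal, z in) mm [  1.1  -1.5 -39.4] rot to go deg [-0.    0.01  0.08] F tool [0.7 3.  0.8] T [ 0.85 -0.02  0.01] w 0.0211
[-0.07  0.53 -0.35  1.72  0.83  1.23 -0.64]
[[302.92948087 191.18942334]
 [297.00855473 190.45676381]] [[264.31886336 223.28578603]
 [266.93811296 207.98525503]]
```

View pics/6s.png

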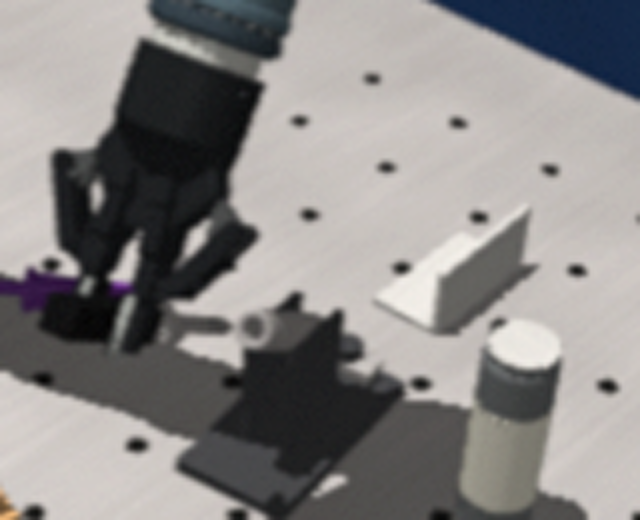

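View pics/6d.png

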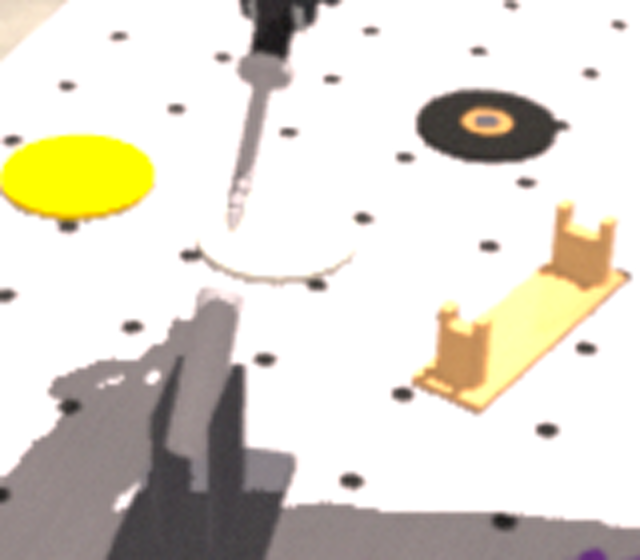

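Scene view shows the tip at crop (234,326), the mouth ring centred (255,327). In the side view the tip is at crop (233,228), the mouth's rim centred (219,294). I'll zoom further to measure rod axis against tube axis.

Run:
```python
from h import *
import pickle
a,b,c,p,R=pickle.load(open("c6.pkl","rb"))
for n,k,B in(("s",a,(275,178,335,208)),("d",b,(245,160,295,220))):
    k2=dict(k);k2["img"]=cv2.convertScaleAbs(k["img"],alpha=1.3);crop(k2,B,12 if n=="s" else 10,f"pics/6{n}z.png")
C=p+R@(TIP-[0,0,.105])
print("pred collar,tip scene",proj(a,[C,p+R@TIP]),"side",proj(b,[C,p+R@TIP]))
```

```text
pred collar,tip scene [[277.80526519 189.39557411]
 [297.00855473 190.45676381]] side [[275.02263258 169.70005697]
 [266.93811296 207.98525503]]
```

View pics/6sz.png

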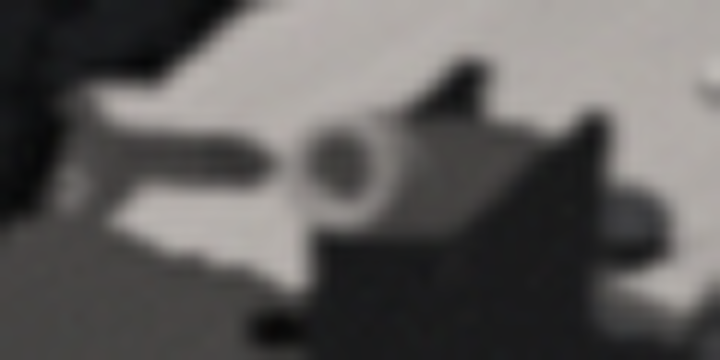

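View pics/6dz.png

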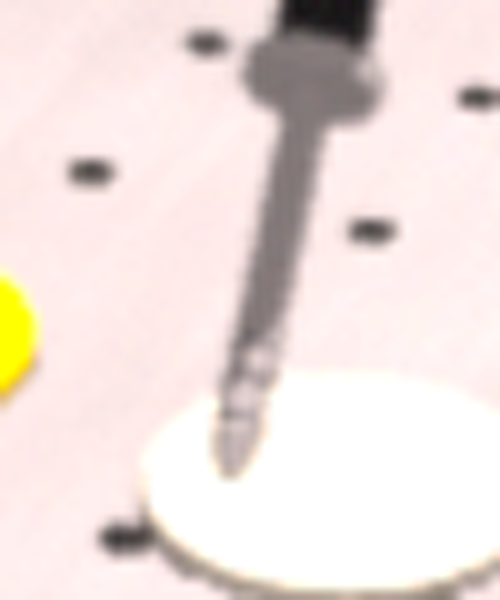

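Run:
```python
from h import *
import pickle
a,b,c,p,R=pickle.load(open("c6.pkl","rb"))
t,e=tri(a,(297.5,191.1),b,(267.65,207.05)); m,e2=tri(a,(303.3,191.3),b,(264.4,223.1))
print("tip in tool mm",(R.T@(t-p)*1000).round(1),e); print("mouth",m.round(4),e2,"tip rel mouth",(RT.T@(t-m)*1000).round(1))
# sensitivity: 1px in each
for d in ((1,0,0,0),(0,1,0,0),(0,0,1,0),(0,0,0,1)):
    x,_=tri(a,(297.5+d[0],191.1+d[1]),b,(267.65+d[2],207.05+d[3])); print(d,(RT.T@(x-t)*1000).round(1))
# shank in wrist
g=cv2.cvtColor(c["img"],cv2.COLOR_BGR2GRAY)
for r in (5,60,120,160): print(r,g[r,248:304:2].tolist())
cv2.imwrite("pics/6w.png",c["img"])
```

```text
tip in tool mm [  0.2  -6.7 157.8] 0.0039852274049810045
mouth [0.5791 0.129  0.14  ] 0.0013149457097293626 tip rel mouth [  1.4  -0.6 -41.4]
(1, 0, 0, 0) [ 0.9 -0.8  0.8]
(0, 1, 0, 0) [ 0.9  2.3 -0.7]
(0, 0, 1, 0) [-1.3  0.1  0.1]
(0, 0, 0, 1) [-0.7  0.3  2.3]
5 [181, 179, 180, 183, 180, 164, 133, 83, 86, 85, 84, 86, 90, 96, 95, 89, 87, 84, 82, 80, 79, 77, 171, 188, 189, 180, 187, 186]
60 [190, 185, 184, 189, 189, 179, 79, 83, 86, 87, 86, 88, 89, 95, 94, 89, 87, 86, 83, 81, 80, 117, 189, 189, 190, 190, 191, 191]
120 [183, 166, 162, 226, 227, 230, 132, 83, 86, 86, 86, 85, 87, 90, 90, 88, 87, 85, 82, 81, 79, 208, 227, 231, 228, 229, 229, 229]
160 [48, 30, 54, 125, 222, 227, 190, 82, 85, 87, 85, 86, 87, 87, 89, 87, 85, 84, 82, 81, 116, 229, 230, 229, 230, 232, 230, 230]
```

View pics/6w.png

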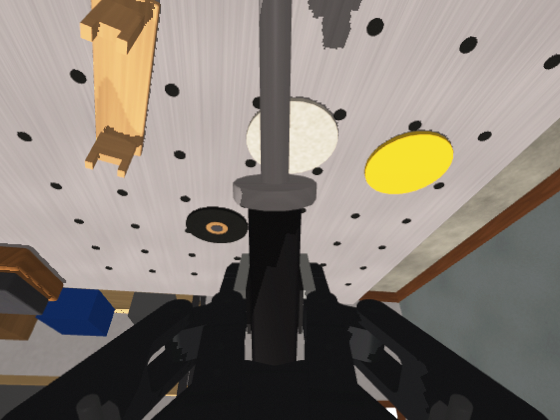

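{"api": "send_rows", "payload": {"rows": "-0.6 0.5 0 0 0 0; -0.6 0.5 0 0 0 0; 0 0 6 0 0 0; 0 0 6 0 0 0; 0 0 6 0 0 0; 0 0 6 0 0 0; 0 0 6 0 0 0; 0 0 5 0 0 0; 0 0 0 0 0 0; 0 0 0 0 0 0"}}

```text
time_s: 9.7
tool_pos: [0.6018, -0.0079, 0.2284]
eef_rot: [-0.46, 0.884, 0.073, -0.038]
force: [-0.2, 0.2, -3.1]
gripper_width: 0.0207
```

Run:
```python
from h import *
import pickle
p,R,s=tipstate()
a=cam("scene");b=cam("side");pickle.dump((a,b,p,R),open("c7.pkl","wb"))
for n,k,B in(("s",a,(275,178,335,208)),("d",b,(240,180,300,230))):
    k2=dict(k);k2["img"]=cv2.convertScaleAbs(k["img"],alpha=1.3);crop(k2,B,12,f"pics/7{n}z.png")
```

```text
t 9.7 tip rel mouth, tube axes (x lat, y down-normal, z in) mm [-0.  -0.4 -4.5] rot to go deg [0.01 0.02 0.07] F tool [-0.1  2.4  1.9] T [ 0.8  -0.03  0.03] w 0.0207
```

View pics/7sz.png

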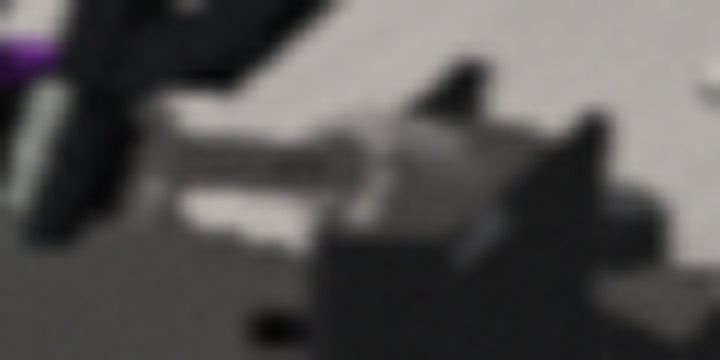

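View pics/7dz.png

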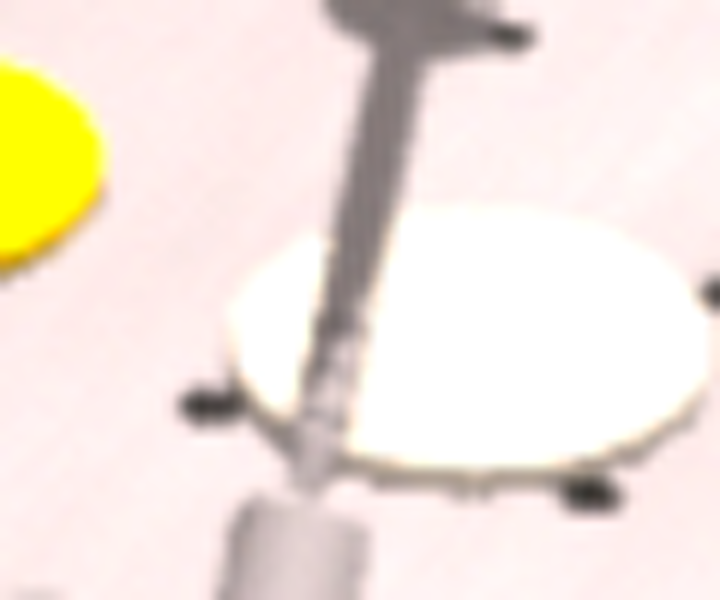

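The side view shows the tip at (311,488), just above the tube mouth centred at about (304,505), with the two axes in line. The scene view shows the tip entering the ring. Next I feed in slowly and watch the forces.

{"api": "send_rows", "payload": {"rows": "0 0 2 0 0 0; 0 0 2 0 0 0; 0 0 2 0 0 0; 0 0 2 0 0 0; 0 0 2 0 0 0; 0 0 2 0 0 0; 0 0 2 0 0 0; 0 0 2 0 0 0; 0 0 0 0 0 0; 0 0 0 0 0 0"}}

```text
time_s: 10.8
tool_pos: [0.5996, 0.0051, 0.2192]
eef_rot: [-0.46, 0.884, 0.073, -0.038]
force: [-0.6, 0.0, -2.1]
gripper_width: 0.0208
```

Run:
```python
from h import *
p,R,s=tipstate()
```

```text
t 10.8 tip rel mouth, tube axes (x lat, y down-normal, z in) mm [-0.1 -0.5 11.5] rot to go deg [0.01 0.02 0.07] F tool [-0.6  1.6  1.3] T [ 0.82 -0.02  0.02] w 0.0208
```

{"api": "send_rows", "payload": {"rows": "0 0 3 0 0 0; 0 0 3 0 0 0; 0 0 3 0 0 0; 0 0 3 0 0 0; 0 0 3 0 0 0; 0 0 3 0 0 0; 0 0 3 0 0 0; 0 0 3 0 0 0; 0 0 0 0 0 0; 0 0 0 0 0 0"}}

```text
time_s: 11.8
tool_pos: [0.5964, 0.0245, 0.2055]
eef_rot: [-0.46, 0.884, 0.073, -0.038]
force: [-0.5, -0.0, -1.9]
gripper_width: 0.0204
```

Run:
```python
from h import *
p,R,s=tipstate()
c=cam("wrist");cv2.imwrite("pics/8w.png",c["img"])
```

```text
t 11.8 tip rel mouth, tube axes (x lat, y down-normal, z in) mm [-0.1 -0.5 35.5] rot to go deg [0.01 0.01 0.08] F tool [-0.5  1.5  1.1] T [ 0.81  0.02 -0.04] w 0.0204
```

View pics/8w.png

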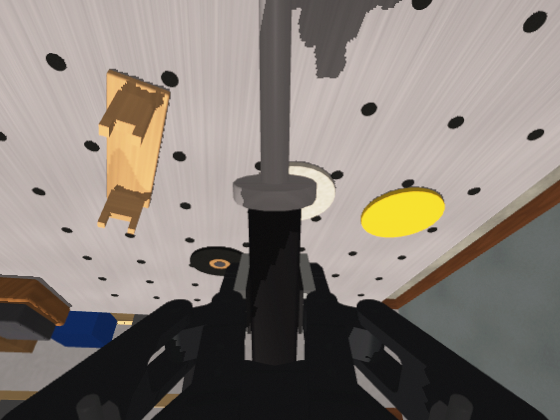

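No contact so far, and the mouth is still out of this view's top edge. I continue.

{"api": "send_rows", "payload": {"rows": "0 0 4 0 0 0; 0 0 4 0 0 0; 0 0 4 0 0 0; 0 0 4 0 0 0; 0 0 4 0 0 0; 0 0 4 0 0 0; 0 0 4 0 0 0; 0 0 0 0 0 0; 0 0 0 0 0 0; 0 0 0 0 0 0"}}

```text
time_s: 12.85
tool_pos: [0.5927, 0.0469, 0.1895]
eef_rot: [-0.46, 0.884, 0.073, -0.037]
force: [0.2, -0.0, -2.7]
gripper_width: 0.0209
```

Run:
```python
from h import *
p,R,s=tipstate()
c=cam("wrist");cv2.imwrite("pics/9w.png",cv2.resize(c["img"][0:200,190:370],None,fx=3,fy=3,interpolation=cv2.INTER_CUBIC))
```

```text
t 12.85 tip rel mouth, tube axes (x lat, y down-normal, z in) mm [ 0.  -0.4 63.2] rot to go deg [ 0.01 -0.01  0.07] F tool [0.2 2.3 1.5] T [ 0.87  0.02 -0.  ] w 0.0209
```

View pics/9w.png

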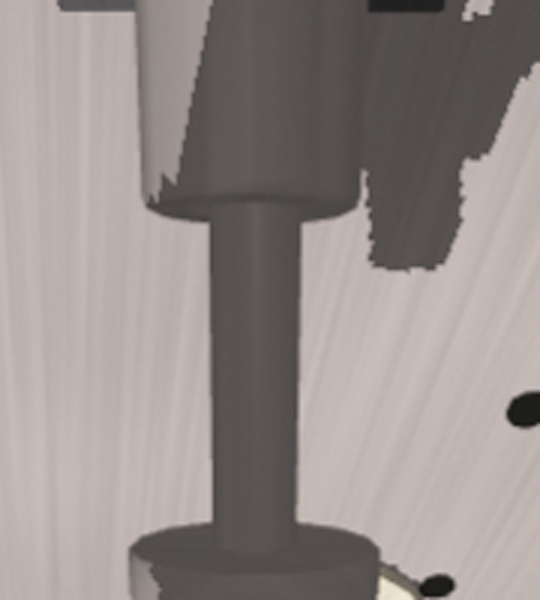

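The shank (crop 210–301) sits in the tube (145–360) about 0.5 mm right of its centre, parallel and clear. I correct 0.4 mm and go on.

{"api": "send_rows", "payload": {"rows": "-0.4 0 4 0 0 0; 0 0 4 0 0 0; 0 0 4 0 0 0; 0 0 4 0 0 0; 0 0 4 0 0 0; 0 0 4 0 0 0; 0 0 4 0 0 0; 0 0 4 0 0 0; 0 0 3 0 0 0; 0 0 0 0 0 0"}}

```text
time_s: 13.9
tool_pos: [0.5874, 0.0759, 0.169]
eef_rot: [-0.46, 0.884, 0.074, -0.038]
force: [-0.4, 0.1, -3.3]
gripper_width: 0.021
```

Run:
```python
from h import *
p,R,s=tipstate()
c=cam("wrist");cv2.imwrite("pics/10w.png",cv2.resize(cv2.convertScaleAbs(c["img"],alpha=1.5)[80:220,200:350],None,fx=4,fy=4,interpolation=cv2.INTER_CUBIC))
```

```text
t 13.9 tip rel mouth, tube axes (x lat, y down-normal, z in) mm [-0.7 -0.6 99.2] rot to go deg [-0.02  0.06  0.08] F tool [-0.4  2.6  2. ] T [0.83 0.   0.  ] w 0.021
```

View pics/10w.png

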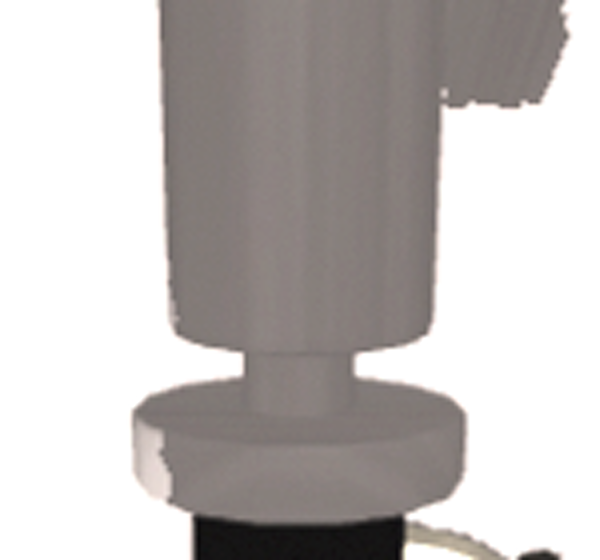

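Run:
```python
from h import *
s=env.observe()
d=env.snapshot("wrist");T=np.array(d["tool_from_camera"])
def z(row,y):
    v=T[:3,:3]@np.array([0,(row-d["cy"])/d["fy"],1]); o=T[:3,3]; return (o+v*(y-o[1])/v[1])[2]*1000
r=lambda k:k/4+80-.375
print("mouth rim",z(r(352),-.0215),"collar front rim",z(r(442),-.0255),"rear",z(r(523),-.0255))
```

```text
mouth rim 61.61313611263453 collar front rim 53.946531935894924 rear 46.044398654993635
```

The collar stands about 7 mm short of the mouth. I'll close most of the gap, then creep.

{"api": "send_rows", "payload": {"rows": "0.3 0 1 0 0 0; 0 0 1 0 0 0; 0 0 1 0 0 0; 0 0 1 0 0 0; 0 0 0.5 0 0 0; 0 0 0.5 0 0 0; 0 0 0 0 0 0; 0 0 0 0 0 0; 0 0 0 0 0 0; 0 0 0 0 0 0"}}

```text
time_s: 15.0
tool_pos: [0.5872, 0.0794, 0.1665]
eef_rot: [-0.46, 0.884, 0.073, -0.038]
force: [0.4, -0.1, -3.0]
gripper_width: 0.021
```

Run:
```python
from h import *
p,R,s=tipstate()
c=cam("wrist");cv2.imwrite("pics/11w.png",cv2.resize(cv2.convertScaleAbs(c["img"],alpha=1.5)[80:220,200:350],None,fx=4,fy=4,interpolation=cv2.INTER_CUBIC))
```

```text
t 15.0 tip rel mouth, tube axes (x lat, y down-normal, z in) mm [ -0.2  -0.5 103.5] rot to go deg [0.   0.01 0.08] F tool [0.4 2.5 1.6] T [ 0.84 -0.01  0.02] w 0.021
```

View pics/11w.png

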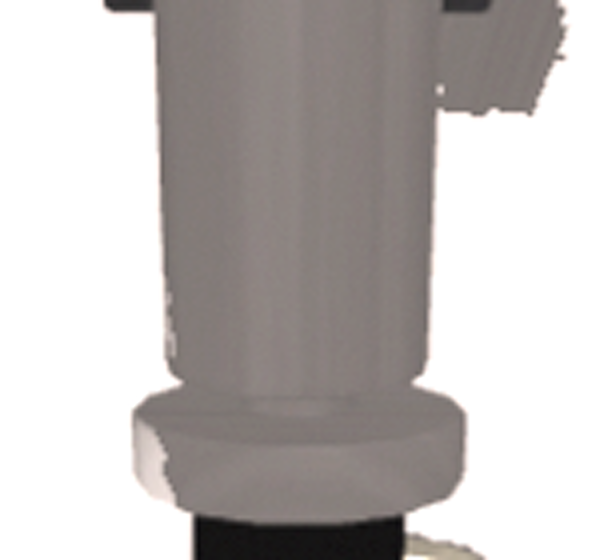

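The gap is now about 3 mm. I creep on at 0.3 mm per row.

{"api": "send_rows", "payload": {"rows": "0 0 0.3 0 0 0; 0 0 0.3 0 0 0; 0 0 0.3 0 0 0; 0 0 0.3 0 0 0; 0 0 0.3 0 0 0; 0 0 0.3 0 0 0; 0 0 0.3 0 0 0; 0 0 0.2 0 0 0; 0 0 0 0 0 0; 0 0 0 0 0 0"}}

```text
time_s: 16.05
tool_pos: [0.5868, 0.0813, 0.1652]
eef_rot: [-0.46, 0.884, 0.073, -0.038]
force: [-0.4, 0.0, -2.9]
gripper_width: 0.021
```

Run:
```python
from h import *
p,R,s=tipstate()
```

```text
t 16.05 tip rel mouth, tube axes (x lat, y down-normal, z in) mm [ -0.2  -0.5 105.8] rot to go deg [0.   0.01 0.07] F tool [-0.4  2.3  1.8] T [ 0.78 -0.04 -0.02] w 0.021
```

{"api": "send_rows", "payload": {"rows": "0 0 0.3 0 0 0; 0 0 0.3 0 0 0; 0 0 0.2 0 0 0; 0 0 0.2 0 0 0; 0 0 0.2 0 0 0; 0 0 0 0 0 0; 0 0 0 0 0 0; 0 0 0 0 0 0; 0 0 0 0 0 0; 0 0 0 0 0 0"}}

```text
time_s: 17.05
tool_pos: [0.5868, 0.0817, 0.1647]
eef_rot: [-0.46, 0.884, 0.073, -0.037]
force: [-0.9, -3.6, 2.8]
gripper_width: 0.0209
```

Run:
```python
from h import *
p,R,s=tipstate()
c=cam("wrist");cv2.imwrite("pics/12w.png",cv2.resize(cv2.convertScaleAbs(c["img"],alpha=1.5)[80:220,200:350],None,fx=4,fy=4,interpolation=cv2.INTER_CUBIC))
```

```text
t 17.05 tip rel mouth, tube axes (x lat, y down-normal, z in) mm [-1.000e-01 -3.000e-01  1.064e+02] rot to go deg [ 0.05 -0.02  0.06] F tool [-1.5 -0.4 -4.4] T [-0.24 -0.07  0.25] w 0.0209
```

View pics/12w.png

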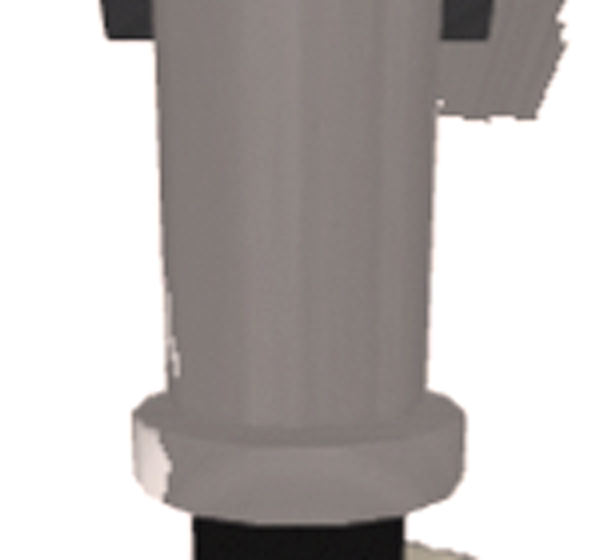

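The collar now touches the mouth all round (no gap at crop row 425) and the axial force shifted by about 6 N. I add a little push and hold.

{"api": "send_rows", "payload": {"rows": "0 0 0.3 0 0 0; 0 0 0.2 0 0 0; 0 0 0 0 0 0; 0 0 0 0 0 0; 0 0 0 0 0 0; 0 0 0 0 0 0; 0 0 0 0 0 0; 0 0 0 0 0 0; 0 0 0 0 0 0; 0 0 0 0 0 0"}}

```text
time_s: 18.1
tool_pos: [0.5868, 0.0818, 0.1648]
eef_rot: [-0.459, 0.884, 0.073, -0.037]
force: [-0.1, -5.3, 5.5]
gripper_width: 0.0207
```

Run:
```python
from h import *
p,R,s=tipstate()
b=cam("side");crop(b,(220,180,300,270),6,"pics/13d.png")
```

```text
t 18.1 tip rel mouth, tube axes (x lat, y down-normal, z in) mm [  0.   -0.2 106.5] rot to go deg [ 0.1  -0.04  0.06] F tool [-1.  -1.5 -7.5] T [-0.72 -0.15  0.33] w 0.0207
```

View pics/13d.png

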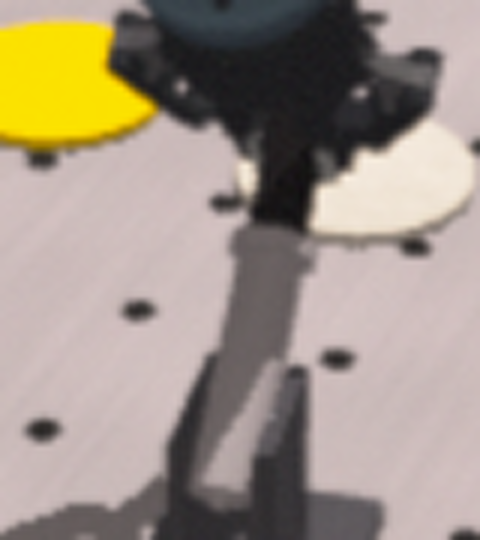

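Seated (about 9 N axial). Now I draw it straight out along the axis.

{"api": "send_rows", "payload": {"rows": "0 0 -2 0 0 0; 0 0 -8 0 0 0; 0 0 -15 0 0 0; 0 0 -18 0 0 0; 0 0 -18 0 0 0; 0 0 -18 0 0 0; 0 0 -18 0 0 0; 0 0 -18 0 0 0; 0 0 -18 0 0 0; 0 0 -12 0 0 0"}}

```text
time_s: 19.15
tool_pos: [0.6063, -0.0372, 0.2491]
eef_rot: [-0.46, 0.884, 0.073, -0.036]
force: [-0.9, -0.0, -2.8]
gripper_width: 0.0207
```

Run:
```python
from h import *
p,R,s=tipstate()
Rt=Rtool(PSI); tip=np.array([.647,-.144,.128])
P=tip-Rt@np.array([0,-.0075,.159]); print(P)
rows(P,Rt,16,nd=0)
```

```text
t 19.15 tip rel mouth, tube axes (x lat, y down-normal, z in) mm [  0.1  -0.2 -40.7] rot to go deg [ 0.06 -0.16  0.06] F tool [-0.9  2.2  1.7] T [ 0.79 -0.03 -0.02] w 0.0207
[ 0.67296883 -0.30086497  0.1205    ]
1 16 -9 2.2 0 0; 2 16 -10 2.2 0 0; 1 16 -11 2.2 0 0; 2 15 -11 2.2 0 0; 1 15 -11 2.2 0 0; 2 14 -12 2.1 0 0; 1 14 -13 2.2 -0.1 0.1; 1 13 -13 2.2 0 0; 2 13 -14 2.2 0 0; 1 12 -14 2.2 0 0; 2 12 -15 2.2 0 0; 1 11 -15 2.2 0 0; 2 10 -16 2.2 0 0; 1 10 -15 2.2 0 0; 1 9 -17 2.2 0 0; 2 9 -16 2.2 0 0
ends [ 0.673  -0.3005  0.1206] err mm [0.1 0.4 0.1] rot err deg 0.06
```

{"api": "send_rows", "payload": {"rows": "1 16 -9 2.2 0 0; 2 16 -10 2.2 0 0; 1 16 -11 2.2 0 0; 2 15 -11 2.2 0 0; 1 15 -11 2.2 0 0; 2 14 -12 2.1 0 0; 1 14 -13 2.2 -0.1 0.1; 1 13 -13 2.2 0 0; 2 13 -14 2.2 0 0; 1 12 -14 2.2 0 0"}}

```text
time_s: 20.15
tool_pos: [0.6475, -0.2007, 0.1669]
eef_rot: [-0.62, 0.78, 0.064, -0.052]
force: [0.2, -0.1, -2.7]
gripper_width: 0.0211
```

{"api": "send_rows", "payload": {"rows": "2 12 -15 2.2 0 0; 1 11 -15 2.2 0 0; 2 10 -16 2.2 0 0; 1 10 -15 2.2 0 0; 1 9 -17 2.2 0 0; 2 9 -16 2.2 0 0; 0 0 0 0 0 0; 0 0 0 0 0 0; 0 0 0 0 0 0; 0 0 0 0 0 0"}}

```text
time_s: 21.15
tool_pos: [0.6737, -0.296, 0.1193]
eef_rot: [0.705, -0.704, -0.059, 0.06]
force: [0.2, 1.1, -2.4]
gripper_width: 0.0208
```

Run:
```python
from h import *
p,R,s=pose();print(s["time_s"],p,R.round(3),p+R@np.array([0,-.0075,.159]),s["force"],s["gripper_width"],abs(s["qvel"]).max())
a=cam("scene");b=cam("side");c=cam("wrist")
cv2.imwrite("pics/14s.png",a["img"]);cv2.imwrite("pics/14d.png",b["img"]);cv2.imwrite("pics/14w.png",c["img"])
t=p+R@np.array([0,-.0075,.159]);print(proj(a,[t]),proj(b,[t]))
crop(a,(200,220,330,320),5,"pics/14sz.png");crop(b,(220,120,350,220),5,"pics/14dz.png")
```

```text
21.15 [ 0.6736823  -0.29596063  0.11932926] [[ 0.986 -0.001 -0.167]
 [ 0.167  0.002  0.986]
 [-0.001 -1.     0.002]] [ 0.64708335 -0.13921448  0.12710038] [ 0.21381475  1.07858758 -2.44298311] 0.020825399444632325 0.003219590308295208
[[244.90805174 261.05292345]] [[278.87792233 173.25271287]]
```

View pics/14sz.png

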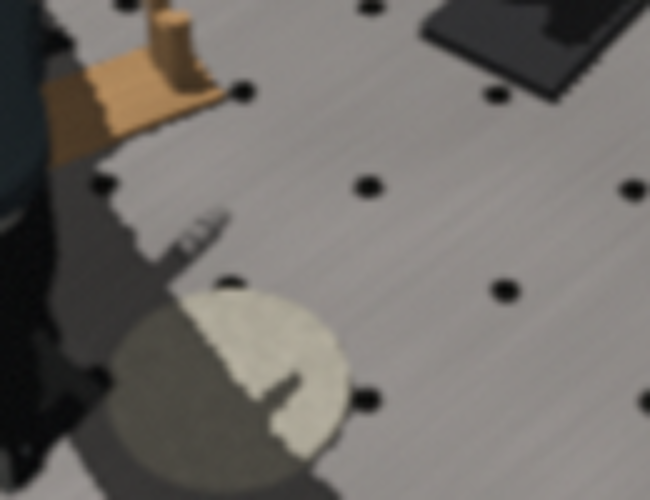

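View pics/14dz.png

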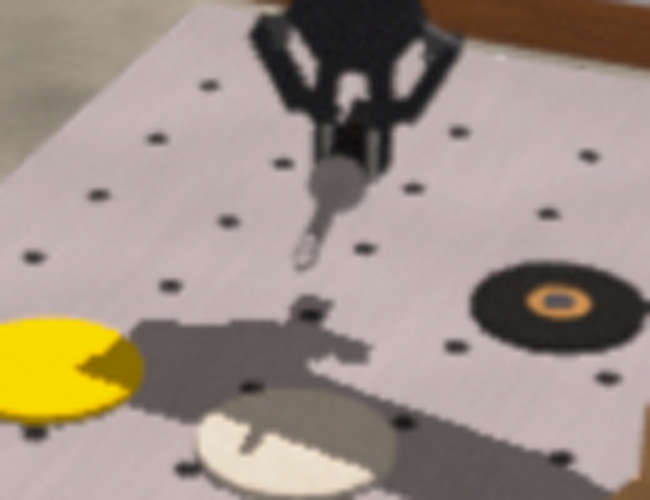

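View pics/14w.png

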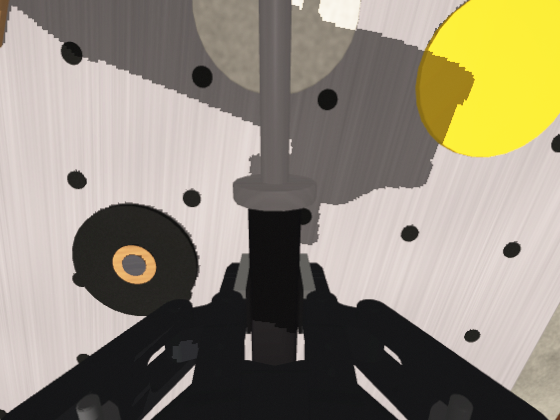

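The tip appears at px (245,262) in the scene view and (280,173) in the side view. Both are within about 1 px of the predicted tip at (0.647, -0.139, 0.127), over the white plate. The rod sits level and unmoved in the grip. I let it settle for one call, then hand in.

{"api": "send_rows", "payload": {"rows": "0 0 0 0 0 0; 0 0 0 0 0 0; 0 0 0 0 0 0; 0 0 0 0 0 0; 0 0 0 0 0 0; 0 0 0 0 0 0; 0 0 0 0 0 0; 0 0 0 0 0 0; 0 0 0 0 0 0; 0 0 0 0 0 0"}}

```text
time_s: 22.3
tool_pos: [0.6733, -0.2975, 0.1186]
eef_rot: [0.705, -0.704, -0.058, 0.059]
force: [0.1, -0.3, -2.8]
gripper_width: 0.021
```

Run:
```python
from h import *
p,R,s=pose();print(s["time_s"],p+R@np.array([0,-.0075,.159]),np.degrees(np.arcsin(R[2,2])),s["gripper_width"],abs(s["qvel"]).max())
print(env.sign_off())
```

```text
22.3 [ 0.64702576 -0.14066501  0.12636787] 0.09925478503226952 0.020964823150018703 0.001229531967534615
the job is handed in; nothing more can be done
None
```

I took the gauge rod from its rest and fed it down the sloping tube until the collar touched the mouth. Then I drew it straight out and handed in with it held level over the white plate. The hand-in gave no verdict.

- **Seating:** the wrist picture showed no gap between collar and mouth. The axial force rose by about 9 N as it seated, far below the 60 N limit.
- **Final hold:** at about 22 s of the 48 s allowed, the tip is at about (0.647, -0.141, 0.126). That is 4 mm from the plate's measured centre line and 118 mm above its top. The tool is level within 0.1°, the joints are still, and the gripper opening is 21 mm with the rod in it.
- **Agreement of checks:** the scene and side views put the tip within about 1 px (roughly 3 mm) of the computed position. At the tube, camera and arm estimates agreed to about 1–2 mm; the heading measured 99.1° to 100.2° by different features, and I used 99.4°.
- **Not measured again:** I did not check that the bystanders stayed put. Nothing was planned to come near them, and I saw no sign of contact.

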